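Press the short tool bit home with one turn of the flywheel press

ROBOT

A 7-joint arm with a two-finger parallel gripper is mounted at the origin on a cart in front of the work surface, level with it; the furniture and walls round the work are solid. World frame = base frame: x ahead of the robot, y to its left, z up, the work surface at z = 0. Lengths are in m, angles in rad, forces in N, time in s.
With the tool pointing down it reaches from about 0.35 to 0.9 m from the base axis. Payload 19.9 kg.
Tool frame: the origin (TCP) lies midway between the tips of the shut fingers; the grasp point (between the pads) lies robot.pinch_z behind it (robot.pinch_z is the distance from the TCP to the grasp point, in m); x points along the fingers, y is the direction in which the jaws open and shut, and the axes are right-handed (so a half turn about x gives the same grasp; the last joint's range is limited). The gripper opens to 94 mm and grips with 3 to 60 N. Pads are 16 mm wide; open, the fingers measure 119 mm over their backs; the gripper's body (75 mm by 177 mm) begins 78 mm behind the grasp point.
Start: joints at [-1.204, 0.417, -0.01, 1.614, 0.005, 1.111, -0.053], TCP at [0.248, 0.573, 0.205] pointing down, gripper open.
Joint ranges: [-2.81, 2.81], [-0.39, 2.02], [-1.27, 1.25], [0.06, 2.57], [-1.19, 4.33], [0.19, 2], [-2.82, 2.82]. Speed limits (rad/s): [1.89, 1.89, 2.39, 2.39, 3.01, 3.01, 3.01].

INTERFACE

Orientations are given as a unit quaternion [x, y, z, w].
In Python, from plant import robot gives the robot as it stands.
- The arm moves only by the shell command python3 -m inch 'ROWS' [FORCE]. ROWS is JSON, a list of rows, each an object with "delta_pos": the shift along the tool's x, y, z in mm, a list of three; "turn": the turn about the tool's x in rad; "gripper": the finger opening in mm, from 0 to 94. In form: [{"delta_pos": [tx, ty, tz], "turn": turn, "gripper": gripper}, ...]. A call has 1 to 10 rows; each row shifts and turns the commanded pose from where the row before left it, along the tool's axes as they then stand; what a row does not reach is not made up. A row lasts 1/10 s, in which the tool goes at most 50 mm and 8.59 degrees, less where a joint would pass 70% of its speed; a pose out of reach is approached as far as the arm can. A call is refused whole if a number of a shift passes 50 or a number of a turn 0.15, either way. A call with a gripper value outside its range is refused whole. The fingers move at their own pace and stop on an object; FORCE is the grip in N (left out, the last holds). Time passes only in rows, so rows that do not move let the fingers close. It gives the time, the measured TCP pose, the force and the opening at its end, in the units of the state.
- robot.read_state(): the state, without advancing time (a new reading comes with each control period).
- robot.camera(name): name is "scene" or "top" or "wrist"; returns (picture, depth): 480x640x3 uint8, red, green, blue; 480x640 float32, m along the optical axis (not along the pixel's ray), 0 where there is no reading.
- robot.get_calibration(name): a dict with "fx", "fy", "cx", "cy" (pixels), "extrinsics" (4x4, takes a point from world to camera coordinates); the wrist camera has in their place "mount" (4x4, takes a point from camera to tool coordinates, whose origin is the TCP and whose axes are the tool frame's). Camera axes: x right, y down, z forward; pixel columns grow to the right and rows downward; lengths in m; the calibration is good to about 2 mm. A picture is of the moment at which its call begins: read the wrist's pose just before it. get_calibration takes no time and is no camera call.
- robot.hand_in(): hands the job in, once; it reports no verdict.
The state is a dict: "time_s": time; "qpos": joint angles; "qvel": joint speeds; "effort": joint torques, N m; "eef_pos": TCP position; "tcp_rot": TCP orientation; "ft_force": force on the tool from outside, world axes, zero at the start; "moment": the same for the moment, N m; "gripper_width": finger opening in m.
Only numpy, scipy, OpenCV 4.12 (cv2) and the standard library are available. Lean on these libraries where they do the work, as an engineer would, in place of code of your own. Each camera call takes 0.05 s, during which the arm holds its last target. There are 200 camera calls.

TASK

Lay the shortest of the three square tool bits in the two slotted rests of the hand flywheel press, lengthwise between the ram and the cartridge, and let go of it. Then take the flywheel by its black knob and turn it exactly one full revolution, either way round, so that the ram presses the bit into the cartridge and comes all the way back, and leave the knob standing at the pointer again. The flywheel goes hard as the bit goes in: guide the knob lightly round by feel and never force it (at most 12 N of squeeze and about 25 N in all), do not push the bit in by hand, and leave everything else as it lies.

Things in the scene. Friction and masses are not known exactly. Their poses are not given: they have to be found in the camera images.
- bit_center (a point): Centre of the shortest of three bare steel tool bits: square bar 10x10x85 mm, 66 g, lying in one of three notches of a wooden stand, underside at z = 40 mm (the others, 12x110 and 13x120 mm, do not fit the rests). Neighbours lie 42 mm apart; the stand's two notched strips are 50 mm apart, 10 thick, 45 high, open between them down to z = 10. y along the bar, z up.
- rests (a point): Where the bit's centre belongs on the hand flywheel press: midway between two slotted rests, 45 mm above the work surface. x runs level along the ram, from flywheel to cartridge; z up. Rests 16 mm long, 34 wide, centred 29 mm before and behind the point; gap of 42 mm between them, free down to z = 20. Slots 12 wide, floor 5 mm below the point, walls to 1 mm above it, flared to 4 mm above.
- mouth (a point): Mouth of the cartridge, 51 mm past rests along x: block 46 long, 44 wide, 65 high, screws to 75 mm, with a 12 mm square bore along x. In it, 2 to 8 mm deep, begins a knock-out rod that gives way only at about 16 N, so the ram must press: up to about 14 N at the knob before the half turn. The ram's face is 59 +- 6 mm before rests when home; its stroke is 40 mm.
- knob_center (a point): Centre of the black crank knob, z = 128 mm: an upright free-spinning sleeve 18 mm across, 34 mm high, over the dark flywheel (75 mm radius, nothing above z = 113 mm). Take it from above. It rides a level circle round the axle; its radius may be 34 to 66 mm, as its spindle is clamped anywhere in a slotted arm. Like anything held, not measured while fingers hold it.
- flywheel (a joint): Flywheel angle in rad, counter-clockwise from above positive, no end stops. 0 is home: ram back, knob at the steel pointer, straight behind the axle (-x of rests). The upright axle stands on the line of the ram, how far behind rests is not measured (the rests are clamped in slots). Starts within 0.05 of 0; a full turn ends at +-6.283. Friction about 0.1 N m; stays where left.
- knob: the crank knob itself; origin on its axis, 44.5 mm below knob_center
- paste_tin: round flat tin, 66 mm across, 39 mm high; origin under its centre; a bystander, leave it.
- oil_can: pump oiler with a bent spout, 152 mm high; origin under its centre; a bystander, leave it.
- v_block: steel V-block 60x48x30 mm; origin under its centre; a bystander, leave it.
- nut_m16: large hexagon nut, 24 mm; origin under its centre; a bystander, leave it.
- bolt_m12: bolt 63 mm long; origin under its centre; a bystander, leave it.
- tool_bit_1: the shortest tool bit itself (10x10x85 mm), origin under its centre, long axis y
- tool_bit_0: one of the longer square tool bits, 12x12x110 mm, origin under its centre, long axis y; leave it.
- tool_bit_2: one of the longer square tool bits, 13x13x120 mm, origin under its centre, long axis y; leave it.

How it is judged:
On the way, in this order (a step that is already met when the one before it is completed fails the run):
1. the short bit lies in both slots of the rests (centre within 6 mm lengthwise), let go, the flywheel still within 0.15 rad of home (y of bit_center in the frame of rests between -0.0025 and 0.0025 m and z of bit_center in the frame of rests between -0.002 and 0.003 m and angle between the y axis of bit_center and the x axis of rests, either way round below 0.07 rad and x of bit_center in the frame of rests between -0.006 and 0.006 m and value of joint flywheel between -0.15 and 0.15 rad and contact force between the fingers and tool_bit_1 below 0.05 N), for 0.2 s.
2. the ram has pressed the bit at least 5 mm into the cartridge, the flywheel half round (y of bit_center in the frame of rests between -0.0025 and 0.0025 m and z of bit_center in the frame of rests between -0.002 and 0.003 m and angle between the y axis of bit_center and the x axis of rests, either way round below 0.07 rad and x of bit_center in the frame of rests above 0.0135 m and (value of joint flywheel between 2.4 and 4.5 rad or value of joint flywheel between -4.5 and -2.4 rad)).
At the end, for the whole second after the job is handed in: Short bit in line in the cartridge, nose at least 5 mm inside the mouth (centre over 13.5 mm past rests along x, within 2.5 mm sideways, -2 to +3 mm in height, 0.07 rad); flywheel turned one revolution either way, 6.283 +- 0.12 rad from home, standing still; nothing held (y of bit_center in the frame of rests between -0.0025 and 0.0025 m and z of bit_center in the frame of rests between -0.002 and 0.003 m and angle between the y axis of bit_center and the x axis of rests, either way round below 0.07 rad and x of bit_center in the frame of rests above 0.0135 m and (value of joint flywheel between 6.1632 and 6.4032 rad or value of joint flywheel between -6.4032 and -6.1632 rad) and velocity of joint flywheel between -0.05 and 0.05 rad/s and linear speed of tool_bit_1 below 0.01 m/s); the robot touches nothing.
It fails at once if the knob is forced: more than 30 N between the fingers and the knob (contact force between the fingers and knob above 30 N).
It fails at once if the flywheel is run past one revolution (more than 6.60 rad from home either way) (value of joint flywheel above 6.6 rad or value of joint flywheel below -6.6 rad).
It fails at once if the bit is pushed into the cartridge by hand (contact force between the fingers and tool_bit_1 above 0.3 N and x of bit_center in the frame of rests between 0.0095 and 0.06 m and y of bit_center in the frame of rests between -0.006 and 0.006 m and z of bit_center in the frame of rests between -0.006 and 0.006 m).
It fails at once if another thing is disturbed by more than 25 mm (distance of any of paste_tin, oil_can, v_block, nut_m16, bolt_m12, tool_bit_0, tool_bit_2 from where it was at the start of the episode above 0.025 m).
It also fails if it takes over 72 s, if anything falls off the work surface, if the arm or the gripper's body presses on something with over 40 N, if the wrist force passes 120 N, or if a joint passes its speed limit or range.

## Working session

There is one attempt and no reset: what is moved stays moved. The work goes in short steps, Python scripts to look and compute and a shell command to move; the robot and the scene stay as the last step left them, time stands still between calls to the robot, and variables do not carry over. Pictures are saved under pics/ and viewed, about 8 in all and at most 12, crops included, and the job is handed in when it is done.

```bash
ls && mkdir -p pics && cat > h.py <<'E'
import numpy as np, cv2
from scipy.spatial.transform import Rotation as R
from plant import robot
def snap(name):
    s=robot.read_state(); im,d=robot.camera(name); c=robot.get_calibration(name)
    K=np.array([[c['fx'],0,c['cx']],[0,c['fy'],c['cy']],[0,0,1]])
    if name=='wrist':
        T=np.eye(4);T[:3,:3]=R.from_quat(s['tcp_rot']).as_matrix();T[:3,3]=s['eef_pos']
        W=T@np.array(c['mount'])
    else: W=np.linalg.inv(np.array(c['extrinsics']))
    return im,d,K,W
def ray(K,W,u,v,z):
    r=W[:3,:3]@np.linalg.inv(K)@np.array([u,v,1.]); o=W[:3,3]
    return o+r*(z-o[2])/r[2]
def cloud(d,K,W):
    v,u=np.mgrid[:480,:640]; P=np.stack([(u-K[0,2])/K[0,0]*d,(v-K[1,2])/K[1,1]*d,d],-1)
    return P@W[:3,:3].T+W[:3,3]
def save(n,im): cv2.imwrite('pics/'+n,im[...,::-1])
def tool(p):  # world displacement to tool mm
    s=robot.read_state(); return R.from_quat(s['tcp_rot']).inv().apply(p)*1000
E
python3 - <<'E'
from h import *
s=robot.read_state(); print(s, robot.pinch_z)
print(R.from_quat(s['tcp_rot']).as_matrix().round(3))
for n in ['top','scene']:
    im,d,K,W=snap(n); save(n+'0.png',im); np.savez(n+'0.npz',im=im,d=d,K=K,W=W); print(n,K.tolist(),W.round(3).tolist())
E
```

```text
pics
{'time_s': 0.0, 'qpos': array([-1.20350328,  0.41796095, -0.01029537,  1.61414854,  0.00469142,
        1.11069084, -0.053013  ]), 'qvel': array([ 7.42239699e-04, -7.65514895e-04, -1.58317000e-03,  2.99801377e-04,
       -9.32163947e-04,  8.53803349e-05, -1.71502030e-03]), 'effort': array([ 7.26365743e-04, -8.51242232e+01,  6.38886206e-01, -4.25985610e+01,
       -4.87748568e-02,  1.86778541e-02,  1.31447396e-04]), 'eef_pos': array([0.24830789, 0.57316255, 0.20484422]), 'tcp_rot': array([ 0.14311641,  0.69244149, -0.1439462 ,  0.69233082]), 'ft_force': array([ 0.57040529, -0.43911855, -0.29912294]), 'moment': array([ 0.01961912, -0.05804962,  0.03994684]), 'gripper_width': 0.09366253987100472} 0.0188
[[-0.     0.398  0.918]
 [-0.001  0.918 -0.398]
 [-1.    -0.001  0.   ]]
top [[579.1738713530796, 0.0, 305.0789531244481], [0.0, 579.1738713530796, 240.2358856764331], [0.0, 0.0, 1.0]] [[-0.013, -0.984, 0.175, 0.356], [-1.0, 0.013, -0.001, -0.054], [-0.002, -0.175, -0.984, 1.048], [0.0, 0.0, 0.0, 1.0]]
scene [[556.9919578571275, 0.0, 314.03584197063935], [0.0, 556.9919578571275, 231.65086758833957], [0.0, 0.0, 1.0]] [[0.627, -0.467, 0.624, -0.093], [-0.779, -0.386, 0.494, -0.564], [0.01, -0.796, -0.606, 0.703], [0.0, 0.0, 0.0, 1.0]]
```

View pics/top0.png

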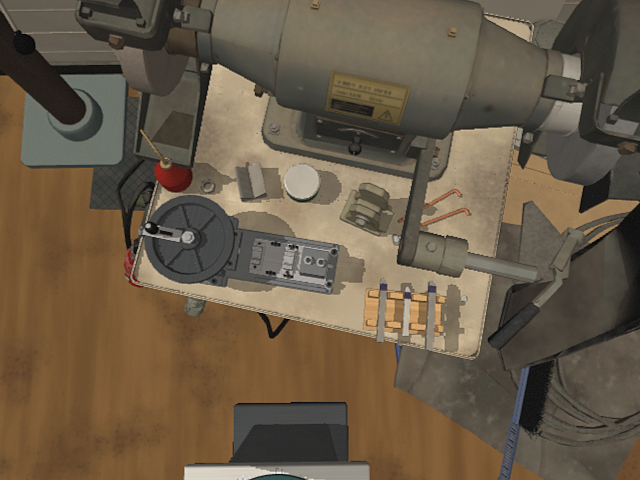

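View pics/scene0.png

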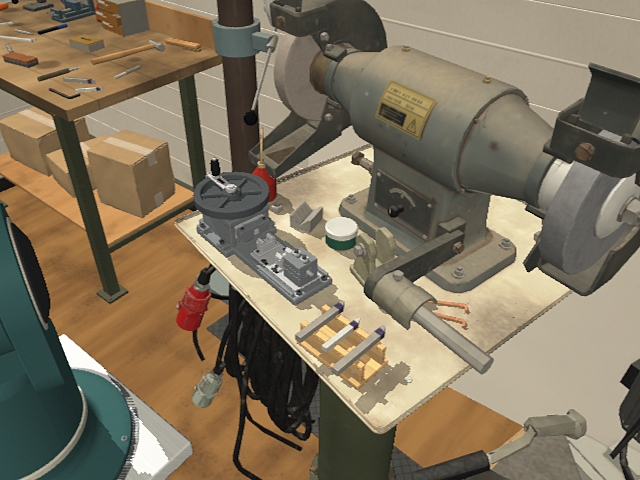

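The top view shows the flywheel near (188,240), the knob at (152,229), the rests at about (262,252) and (290,258), and the cartridge at (318,265). The bits are at columns 383, 407 and 431, with rows around 310; the middle one looks shortest.

```bash
python3 - <<'E'
from h import *
f=np.load('top0.npz'); im,d,K,W=[f[k] for k in('im','d','K','W')]
P=cloud(d,K,W)
for n,u,v in [('knob',152,229),('axle',188,238),('r1',258,252),('r2',290,258),('cart',318,265),('b0',383,310),('b1',407,310),('b2',431,315),('tin',301,182),('vb',250,182),('oil',172,177),('arm',425,200),('chuck',440,255),('grey',366,205)]: print(n,P[v,u].round(3))
z=P[...,2]
# bits: above 0.042 in the stand region
m=((z>0.043)&(z<0.07)&(np.abs(P[...,0]-P[310,407,0])<.09)&(np.abs(P[...,1]-P[310,407,1])<.075)&(np.arange(640)[None]>340)).astype(np.uint8)
n,l,st,c=cv2.connectedComponentsWithStats(m)
for i in range(1,n):
    if st[i,4]>30:
        q=P[l==i]; (cx,cy),(w,h),a=cv2.minAreaRect((q[:,:2]*1000).astype(np.float32)); print(st[i],cx,cy,w,h,a,np.median(q[:,2]))
# overall heights in the workspace
q=P[(z>.25)&(P[...,0]>.2)&(d>0)]; print('tall: ',[ (a.min().round(3),a.max().round(3)) for a in q.T])
cr=im[190:360,130:480]; save('topcrop.png',cv2.resize(cr,None,fx=2.28,fy=2.28,interpolation=cv2.INTER_CUBIC))
E
```

```text
knob [0.538 0.188 0.145]
axle [0.529 0.137 0.114]
r1 [0.516 0.028 0.041]
r2 [ 0.504 -0.028  0.039]
cart [ 0.488 -0.076  0.065]
b0 [ 0.411 -0.187  0.051]
b1 [ 0.41  -0.227  0.054]
b2 [ 0.401 -0.269  0.05 ]
tin [ 0.643 -0.049  0.036]
vb [0.651 0.045 0.015]
oil [0.647 0.178 0.065]
arm [ 0.616 -0.279 -0.002]
chuck [ 0.496 -0.275  0.11 ]
grey [ 0.599 -0.165  0.037]
[376 279  27  64 623] 408.9613037109375 -199.2167205810547 40.65911102294922 107.51751708984375 84.33473205566406 0.05078350643346796
[ 402  280   43   71 1122] 402.61846923828125 -256.5006408691406 69.59003448486328 119.2634506225586 84.83786010742188 0.05035913528614233
[370 291   9   6  47] 439.5976867675781 -172.79843139648438 14.480520248413086 8.864531517028809 89.09378814697266 0.04524701546320742
[368 320   9   6  43] 389.9856872558594 -167.81463623046875 14.170272827148438 8.568416595458984 88.5772476196289 0.044925333537567225
tall:  [(np.float64(0.573), np.float64(0.847)), (np.float64(-0.477), np.float64(0.226)), (np.float64(0.25), np.float64(0.472))]
```

View pics/topcrop.png

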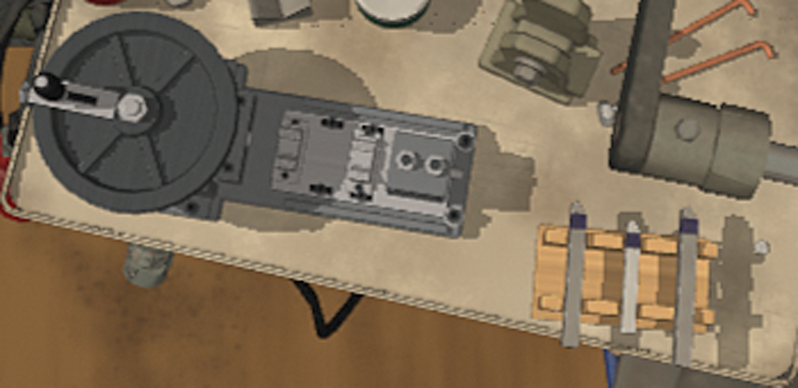

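```bash
python3 - <<'E'
from h import *
c=robot.get_calibration('wrist'); print({k:(np.round(v,3).tolist() if k=='mount' else v) for k,v in c.items()})
pts=[]
for n in('top0','scene0'):
    f=np.load(n+'.npz'); P=cloud(f['d'],f['K'],f['W'])[f['d']>0]; pts.append(P)
P=np.vstack(pts); P=P[(P[:,0]>.3)&(P[:,0]<1)]
for y in np.arange(-.4,.3,.05):
    s=P[(abs(P[:,1]-y)<.025)]
    print(round(y,2),[ (round(s[s[:,2]>h][:,0].min(),3) if (s[:,2]>h).sum()>5 else None) for h in(.1,.15,.2,.25,.3)])
s=P[(abs(P[:,1]+.25)<.07)&(P[:,0]<.55)&(P[:,2]>.07)];print(np.percentile(s,[0,2,50,98,100],axis=0).round(3))
E
```

```text
{'fx': 343.8835116456618, 'fy': 343.8835116456618, 'cx': 326.1912294431261, 'cy': 235.8940180447041, 'mount': [[-0.0, -0.25, 0.968, -0.179], [1.0, 0.001, 0.001, 0.001], [-0.001, 0.968, 0.25, -0.072], [0.0, 0.0, 0.0, 1.0]]}
-0.4 [np.float64(0.588), np.float64(0.588), np.float64(0.588), np.float64(0.588), np.float64(0.588)]
-0.35 [np.float64(0.655), np.float64(0.655), np.float64(0.655), np.float64(0.655), np.float64(0.669)]
-0.3 [np.float64(0.465), np.float64(0.653), np.float64(0.653), np.float64(0.653), np.float64(0.665)]
-0.25 [np.float64(0.476), np.float64(0.641), np.float64(0.641), np.float64(0.641), np.float64(0.65)]
-0.2 [np.float64(0.489), np.float64(0.649), np.float64(0.649), np.float64(0.649), np.float64(0.66)]
-0.15 [np.float64(0.558), np.float64(0.656), np.float64(0.656), np.float64(0.656), np.float64(0.666)]
-0.1 [np.float64(0.668), np.float64(0.668), np.float64(0.668), np.float64(0.668), np.float64(0.676)]
-0.05 [np.float64(0.684), np.float64(0.684), np.float64(0.684), np.float64(0.684), np.float64(0.695)]
-0.0 [np.float64(0.697), np.float64(0.697), np.float64(0.697), np.float64(0.697), np.float64(0.705)]
0.05 [np.float64(0.488), np.float64(0.737), np.float64(0.737), np.float64(0.737), np.float64(0.753)]
0.1 [np.float64(0.454), np.float64(0.727), np.float64(0.727), np.float64(0.727), np.float64(0.727)]
0.15 [np.float64(0.453), np.float64(0.717), np.float64(0.717), np.float64(0.717), np.float64(0.722)]
0.2 [np.float64(0.468), np.float64(0.544), np.float64(0.721), np.float64(0.721), np.float64(0.722)]
0.25 [np.float64(0.7), None, None, None, None]
[[ 0.459 -0.32   0.07 ]
 [ 0.463 -0.317  0.074]
 [ 0.494 -0.266  0.105]
 [ 0.544 -0.215  0.122]
 [ 0.55  -0.21   0.127]]
```

```bash
python3 -m inch '[{"delta_pos":[-6,-28,30],"turn":0,"gripper":94},{"delta_pos":[-6,-28,31],"turn":0,"gripper":94},{"delta_pos":[-6,-28,31],"turn":0,"gripper":94},{"delta_pos":[-6,-28,31],"turn":0,"gripper":94},{"delta_pos":[-6,-28,31],"turn":0,"gripper":94},{"delta_pos":[-6,-28,31],"turn":0,"gripper":60},{"delta_pos":[-6,-28,31],"turn":0,"gripper":28}]' && python3 -m inch '[{"delta_pos":[0,-28,31],"turn":0,"gripper":28},{"delta_pos":[0,-29,31],"turn":0,"gripper":28},{"delta_pos":[0,-29,31],"turn":0,"gripper":28},{"delta_pos":[0,-29,31],"turn":0,"gripper":28},{"delta_pos":[0,-29,31],"turn":0,"gripper":28},{"delta_pos":[0,-29,31],"turn":0,"gripper":28},{"delta_pos":[0,-29,31],"turn":0,"gripper":28},{"delta_pos":[0,0,0],"turn":0,"gripper":28},{"delta_pos":[0,0,0],"turn":0,"gripper":28}]' && python3 - <<'E'
from h import *
im,d,K,W=snap('wrist'); save('w1.png',im); np.savez('w1.npz',im=im,d=d,K=K,W=W); s=robot.read_state(); print(s['eef_pos'],s['qpos'].round(2),s['gripper_width'],W[:3,3])
E
```

```text
time_s: 0.8
eef_pos: [0.369, 0.306, 0.2476]
tcp_rot: [0.143, 0.692, -0.144, 0.692]
ft_force: [2.0, 1.0, -0.4]
gripper_width: 0.0812
time_s: 1.7
eef_pos: [0.4874, 0.0356, 0.2472]
tcp_rot: [0.144, 0.692, -0.144, 0.692]
ft_force: [-0.5, 0.5, -1.1]
gripper_width: 0.0277
[0.48725792 0.03663875 0.24723321] [-0.5   0.13  0.4   1.9  -0.06  1.12  1.08] 0.027994733522503444 [0.42185906 0.06483814 0.42601491]
```

View pics/w1.png

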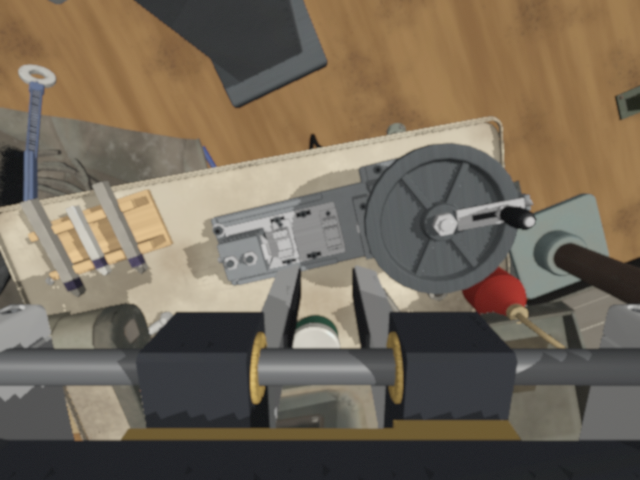

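```bash
python3 - <<'E'
from h import *
f=np.load('w1.npz'); im,d,K,W=[f[k] for k in('im','d','K','W')]
P=cloud(d,K,W); X,Y,Z=P[...,0],P[...,1],P[...,2]
def comps(m,mn=40):
    n,l,st,c=cv2.connectedComponentsWithStats(m.astype(np.uint8))
    for i in range(1,n):
        if st[i,4]>mn:
            q=P[l==i]; r=cv2.minAreaRect((q[:,:2]*1000).astype(np.float32))
            a=q[:,:2]-q[:,:2].mean(0); _,_,V=np.linalg.svd(a,full_matrices=False)
            print(st[i],c[i].round(1),np.round(r[0],1),np.round(r[1],1),round(r[2],2),'z',np.percentile(q[:,2],[5,50,95]).round(4),'pca yaw',np.degrees(np.arctan2(V[0,1],V[0,0])).round(2))
print('bits');comps((Z>.0465)&(Z<.07)&(X<.46)&(Y<-.15)&(X>.33))
v=np.arange(480)[:,None]+0*Z
print('wheel');comps((Z>.095)&(v<300)&(Y>.03)&(Z<.118),200)
print('knob');comps((Z>.135)&(v<300)&(Y>.03)&(Z<.16))
pr=(v<300)&(Y>-.13)&(Y<.06)&(X>.43)&(X<.57)
for a,b in[(.02,.035),(.035,.043),(.043,.052),(.06,.069),(.069,.08)]: print(a,b);comps(pr&(Z>a)&(Z<b))
save('w1c.png',cv2.resize(im[140:300,200:380],None,fx=4.4,fy=3.7,interpolation=cv2.INTER_CUBIC)) if 0 else save('w1c.png',cv2.resize(im[150:300,200:400],None,fx=4,fy=4,interpolation=cv2.INTER_CUBIC))
E
```

```text
bits
[  92  181   53   89 1200] [118.1 224.7] [ 408.2 -183.7] [ 17.2 103.5] 82.52 z [0.0476 0.0512 0.0525] pca yaw -5.76
[  20  199   63   97 1444] [ 51.2 246.3] [ 400.8 -268.3] [ 19.5 118. ] 85.06 z [0.0474 0.0516 0.0531] pca yaw -5.57
[ 66 206  42  70 722] [ 86.7 239.3] [ 409.2 -225.6] [12.2 85. ] 84.77 z [0.0472 0.0492 0.0506] pca yaw -5.44
wheel
[  365   142   169   152 10229] [445.6 216.7] [530.7 140.1] [149.  148.9] 46.7 z [0.0961 0.1005 0.1055] pca yaw -11.7
knob
[511 208  26  22 429] [523.1 218.8] [541.9 194.8] [16.4 17.4] 23.63 z [0.1367 0.144  0.1483] pca yaw -39.95
0.02 0.035
[234 195  89  24 325] [277.9 206.5] [461.3 -15.3] [107.5   6.8] 80.01 z [0.0201 0.0207 0.0218] pca yaw -100.17
[298 207  15  11  74] [304.4 212.7] [481.9  12.2] [18.3 11.1] 89.85 z [0.0201 0.0229 0.0253] pca yaw -88.5
[307 206  38  46 427] [327.8 224.6] [509.6  25.1] [38.7 58.4] 80.74 z [0.0201 0.0227 0.0276] pca yaw -12.21
[218 215  17   8  54] [225.6 219. ] [450.1 -79.2] [19.8  5.7] 79.21 z [0.02   0.0206 0.0217] pca yaw -102.81
[268 214  33  51 431] [285.8 234.5] [500.5 -25.7] [31.8 62.5] 79.49 z [
[... 1113 characters left out ...]
.0468 0.0512] pca yaw -113.92
[327 237  15  12 134] [334.2 242.6] [522.9  31.2] [15.8 11.1] 80.19 z [0.0443 0.0467 0.0496] pca yaw -99.32
[279 248  15  12 130] [285.6 253.9] [513.  -25.6] [15.8 11.5] 79.4 z [0.0439 0.0466 0.0498] pca yaw -100.48
[266 251   7  17  47] [268.7 258.7] [509.6 -45.3] [ 6.2 20.1] 61.22 z [0.0445 0.0467 0.0514] pca yaw -26.44
0.06 0.069
[ 217  235   51   46 1354] [242.4 257. ] [493.6 -68. ] [46.1 44.6] 80.91 z [0.0627 0.0644 0.0662] pca yaw -8.83
0.069 0.08
[244 252  13  13 111] [250.1 258. ] [495.7 -57.6] [13.2 13.8] 62.44 z [0.0692 0.0707 0.075 ] pca yaw 31.77
[224 256  14  13 121] [230.7 262.1] [491.4 -78.9] [13.7 14.4] 49.7 z [0.0692 0.0708 0.0752] pca yaw 26.11
```

View pics/w1c.png

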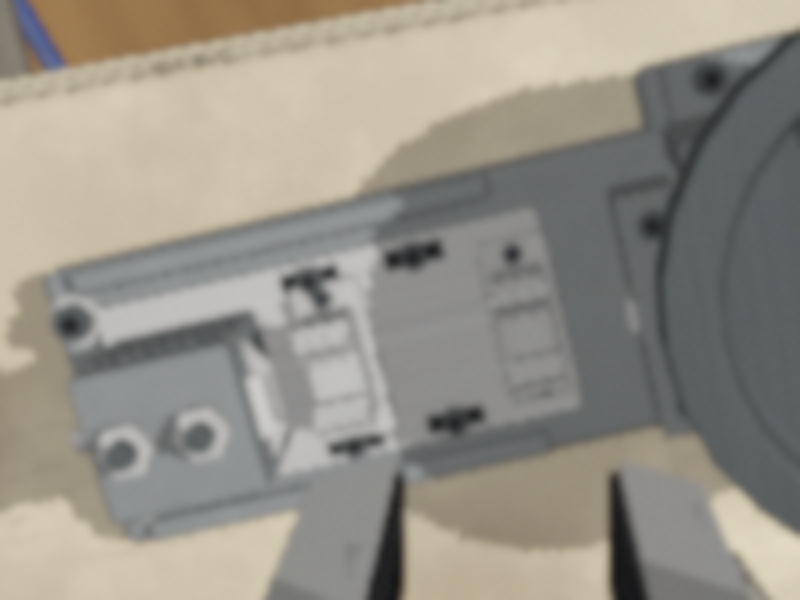

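The cloud agrees with the drawing. The rest slots are 57.8 mm apart (58 expected), the cartridge block is 74 mm on (74 expected), and the ram line runs at yaw −100° and passes within 0.2 mm of the axle. The knob radius is about 56 mm, and the short bit is at (409.2, −225.6) mm, yaw −5.5°. Next I go above the bit.

```bash
python3 -m inch '[{"delta_pos":[0,-30,4],"turn":0,"gripper":28},{"delta_pos":[0,-40,5],"turn":0,"gripper":28},{"delta_pos":[0,-40,5],"turn":0,"gripper":28},{"delta_pos":[0,-40,5],"turn":0,"gripper":28},{"delta_pos":[0,-40,5],"turn":0,"gripper":28},{"delta_pos":[0,-40,5],"turn":0,"gripper":28},{"delta_pos":[10,-41,4],"turn":-0.104,"gripper":28},{"delta_pos":[40,0,0],"turn":-0.105,"gripper":28},{"delta_pos":[40,0,0],"turn":-0.105,"gripper":28},{"delta_pos":[20,0,0],"turn":0,"gripper":28}]' && python3 -m inch '[{"delta_pos":[0,0,0],"turn":0,"gripper":28},{"delta_pos":[0,0,0],"turn":0,"gripper":28}]' && cat > bit.py <<'E'
from h import *
im,d,K,W=snap('wrist'); s=robot.read_state(); print(s['eef_pos'],s['qpos'].round(2))
P=cloud(d,K,W); X,Y,Z=P[...,0],P[...,1],P[...,2]
m=((Z>.0465)&(Z<.06)&(X<.46)&(Y<-.15)&(X>.33)).astype(np.uint8)
n,l,st,c=cv2.connectedComponentsWithStats(m)
for i in range(1,n):
    if st[i,4]>100:
        q=P[l==i]; r=cv2.minAreaRect((q[:,:2]*1000).astype(np.float32)); print(st[i],np.round(r[0],1),np.round(r[1],1),round(r[2],2),np.median(q[:,2]))
M=R.from_quat(s['tcp_rot']).as_matrix(); print('ytool yaw',np.degrees(np.arctan2(M[1,1],M[0,1])))
save('w2.png',im)
E
python3 bit.py
```

```text
time_s: 2.75
eef_pos: [0.4095, -0.2232, 0.135]
tcp_rot: [0.032, 0.707, -0.032, 0.705]
ft_force: [1.2, 0.4, 0.9]
gripper_width: 0.0283
time_s: 2.95
eef_pos: [0.4108, -0.2243, 0.1383]
tcp_rot: [0.034, 0.706, -0.034, 0.706]
ft_force: [0.4, -1.6, 0.6]
gripper_width: 0.0284
[ 0.41116488 -0.2246153   0.13880502] [-0.09  0.25  0.6   2.07 -0.19  0.86  2.09]
[ 260  156   21  137 2091] [ 396.8 -266.7] [ 12.9 111. ] 84.27 0.051951635890297165
[ 367  165   20  118 1705] [ 403.5 -183.1] [12.4 95. ] 84.32 0.05148357817817556
[ 317  184   13  102 1253] [ 408.4 -226.2] [ 9.9 84. ] 84.5 0.0495423113952177
ytool yaw 84.50199360710103
```

```bash
python3 -m inch '[{"delta_pos":[30,-1.9,-2.6],"turn":0,"gripper":28},{"delta_pos":[30,0,0],"turn":0,"gripper":28},{"delta_pos":[25,0,0],"turn":0,"gripper":28},{"delta_pos":[16,0,0],"turn":0,"gripper":28},{"delta_pos":[10,0,0],"turn":0,"gripper":28},{"delta_pos":[0,0,0],"turn":0,"gripper":28},{"delta_pos":[0,0,0],"turn":0,"gripper":28}]' 20 && python3 -m inch '[{"delta_pos":[0,0,0],"turn":0,"gripper":6},{"delta_pos":[0,0,0],"turn":0,"gripper":6},{"delta_pos":[0,0,0],"turn":0,"gripper":6},{"delta_pos":[0,0,0],"turn":0,"gripper":6},{"delta_pos":[0,0,0],"turn":0,"gripper":6}]'
```

```text
time_s: 3.7
eef_pos: [0.4083, -0.2267, 0.0277]
tcp_rot: [0.034, 0.706, -0.034, 0.707]
ft_force: [0.1, -0.3, 0.1]
gripper_width: 0.0277
time_s: 4.2
eef_pos: [0.408, -0.2266, 0.0272]
tcp_rot: [0.034, 0.706, -0.034, 0.707]
ft_force: [-1.9, 1.5, 9.5]
gripper_width: 0.0096
```

```bash
python3 -m inch '[{"delta_pos":[-15,0,0],"turn":0,"gripper":6},{"delta_pos":[-35,0,0],"turn":0,"gripper":6},{"delta_pos":[-40,0,0],"turn":0,"gripper":6},{"delta_pos":[-40,0,0],"turn":0,"gripper":6},{"delta_pos":[-10,20,6],"turn":0,"gripper":6},{"delta_pos":[0,35,11],"turn":0,"gripper":6},{"delta_pos":[0,40,13],"turn":0,"gripper":6},{"delta_pos":[0,40,13],"turn":0,"gripper":6},{"delta_pos":[0,40,13],"turn":0,"gripper":6},{"delta_pos":[0,40,12],"turn":0,"gripper":6}]' && python3 -m inch '[{"delta_pos":[0,24.7,8],"turn":0.1,"gripper":6},{"delta_pos":[0,0,0],"turn":0.15,"gripper":6},{"delta_pos":[0,0,0],"turn":0.15,"gripper":6},{"delta_pos":[0,0,0],"turn":0.15,"gripper":6},{"delta_pos":[0,0,0],"turn":0.15,"gripper":6},{"delta_pos":[0,0,0],"turn":0.15,"gripper":6},{"delta_pos":[0,0,0],"turn":0.15,"gripper":6},{"delta_pos":[0,0,0],"turn":0.15,"gripper":6},{"delta_pos":[0,0,0],"turn":0.15,"gripper":6},{"delta_pos":[0,0,0],"turn":0.15,"gripper":6}]' && python3 -m inch '[{"delta_pos":[20,0,0],"turn":0.15,"gripper":6},{"delta_pos":[20,0,0],"turn":0.049,"gripper":6},{"delta_pos":[10,0,0],"turn":0,"gripper":6},{"delta_pos":[0,0,0],"turn":0,"gripper":6},{"delta_pos":[0,0,0],"turn":0,"gripper":6},{"delta_pos":[0,0,0],"turn":0,"gripper":6}]'
cat > v.py <<'E'
from h import *
import sys
im,d,K,W=snap('wrist'); s=robot.read_state(); print(s['eef_pos'],s['qpos'].round(2),s['gripper_width'])
M=R.from_quat(s['tcp_rot']).as_matrix(); print('ytool yaw',np.degrees(np.arctan2(M[1,1],M[0,1])),'xtool',M[:,0].round(4))
save(sys.argv[1]+'.png',im); np.savez(sys.argv[1]+'.npz',im=im,d=d,K=K,W=W,M=M,p=s['eef_pos'])
E
python3 v.py w3
```

```text
time_s: 5.2
eef_pos: [0.4964, -0.0174, 0.1669]
tcp_rot: [0.034, 0.706, -0.034, 0.706]
ft_force: [0.6, -1.1, -0.3]
gripper_width: 0.0098
time_s: 6.2
eef_pos: [0.5062, 0.0047, 0.1667]
tcp_rot: [0.495, 0.505, -0.495, 0.504]
ft_force: [-0.1, -0.1, -1.0]
gripper_width: 0.0096
time_s: 6.8
eef_pos: [0.5068, 0.0046, 0.1175]
tcp_rot: [0.542, 0.454, -0.541, 0.455]
ft_force: [1.1, -0.2, -0.6]
gripper_width: 0.0098
[0.50675899 0.00462644 0.11739818] [-0.68  0.4   0.75  2.01 -0.36  0.87  0.09] 0.009839869670575036
ytool yaw -9.978609537134174 xtool [ 1.e-03  4.e-04 -1.e+00]
```

View pics/w3.png

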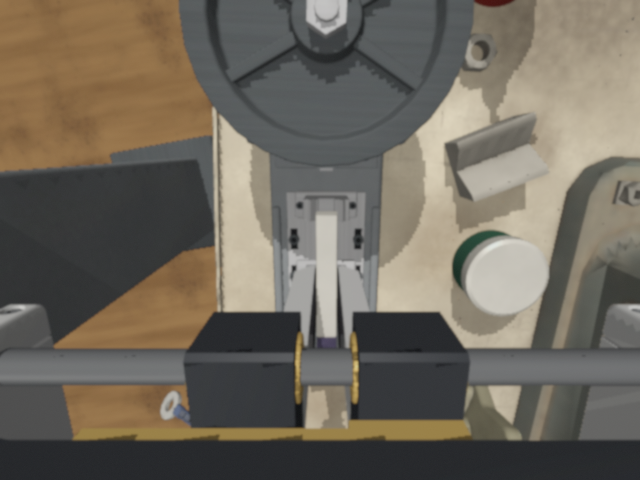

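The bit is held at columns 316–338 and in line with the ram. The back rest shows at about (326,208). Next I measure both in the tool frame.

```bash
cat > m.py <<'E'
from h import *
import sys
f=np.load(sys.argv[1]+'.npz'); im,d,K,W,M,p=[f[k] for k in('im','d','K','W','M','p')]
c,u0=np.array([.5066,.0047]),np.radians(-100); ex=np.array([np.cos(u0),np.sin(u0)]); ey=np.array([-ex[1],ex[0]])
P=cloud(d,K,W); a=P[...,:2]-c; A=a@ex*1000; B=a@ey*1000; Z=P[...,2]*1000
print('TCP in rests frame',((p[:2]-c)@ex*1000).round(2),((p[:2]-c)@ey*1000).round(2))
v=np.arange(480)[:,None]+0*Z
zb=(p[2]+.0188)*1000
def rep(n,m,mn=40):
    k,l,st,ce=cv2.connectedComponentsWithStats(m.astype(np.uint8))
    for i in range(1,k):
        if st[i,4]>mn:
            q=l==i; r=cv2.minAreaRect(np.c_[A[q],B[q]].astype(np.float32))
            print(n,st[i],'ctr',np.round(r[0],2),'size',np.round(r[1],1),'ang',round(r[2],2),'A',np.percentile(A[q],[1,99]).round(1),'B',np.percentile(B[q],[2,98]).round(1),'z',np.median(Z[q]).round(1))
rep('bit',(abs(Z-zb-3)<7)&(abs(B)<9)&(A>-60)&(A<-8)&(v<310))
rep('walls',(Z>44)&(Z<50.5)&(abs(B)<20)&(A>-45)&(A<-15)&(v<310))
rep('ram',(Z>30)&(Z<65)&(abs(B)<12)&(A<-42)&(A>-80)&(v<310))
E
python3 m.py w3
```

```text
TCP in rests frame 0.04 0.17
bit [ 306  211   38   79 1726] ctr [-2.551e+01 -2.000e-02] size [34.9 17.9] ang 0.07 A [-42.8  -8.2] B [-7.5  7.4] z 139.7
walls [303 198  15  23 291] ctr [-28.58 -11.04] size [10.4 16.1] ang 89.95 A [-36.6 -20.8] B [-15.6  -5.9] z 47.1
walls [335 198  15  23 289] ctr [-28.7   12.58] size [15.9 10.4] ang 0.69 A [-36.6 -20.9] B [ 7.4 17.7] z 47.1
ram [308 164  35   6 114] ctr [-5.95e+01  1.00e-02] size [23.3  3.7] ang 88.41 A [-61.  -57.7] B [-11.6  11.4] z 57.1
```

```bash
cat >> m.py <<'E'
for a0 in(-41,-38,-35,-32,-29):
    q=(abs(A-a0)<1.5)&(abs(B)<9)&(v<310)&(Z>zb); print(a0,np.percentile(B[q],[1,50,99]).round(2),np.median(Z[q]).round(1),q.sum())
E
python3 m.py w3 | tail -5
```

```text
-41 [-4.04  0.62  5.76] 139.7 141
-38 [-4.05  1.09  5.78] 139.7 139
-35 [-4.06  0.63  5.81] 139.7 139
-32 [-4.09  0.63  5.68] 139.8 127
-29 [-4.1   0.64  5.38] 139.8 123
```

```bash
python3 -m inch '[{"delta_pos":[25,0,0.6],"turn":0,"gripper":6},{"delta_pos":[30,0,0],"turn":0,"gripper":6},{"delta_pos":[20,0,0],"turn":0,"gripper":6},{"delta_pos":[5,0,0],"turn":0,"gripper":6},{"delta_pos":[0,0,0],"turn":0,"gripper":6},{"delta_pos":[0,0,0],"turn":0,"gripper":6},{"delta_pos":[0,0,0],"turn":0,"gripper":6}]' && python3 v.py w4 && python3 m.py w4
```

```text
time_s: 7.55
eef_pos: [0.5069, 0.0042, 0.0377]
tcp_rot: [0.542, 0.454, -0.541, 0.455]
ft_force: [-0.3, 0.1, -0.7]
gripper_width: 0.0098
[0.50682011 0.0042234  0.03758487] [-0.59  0.53  0.65  2.05 -0.49  0.71  0.19] 0.00976205432729147
ytool yaw -9.999021408173192 xtool [ 1.4e-03  4.0e-04 -1.0e+00]
TCP in rests frame 0.43 0.3
bit [ 306  211   38   78 1699] ctr [-2.528e+01 -1.000e-02] size [34.5 17.8] ang 0.1 A [-42.4  -8.1] B [-7.4  7.5] z 60.0
walls [338 219  21  34 644] ctr [-28.56  12.2 ] size [16.5 10.5] ang 0.76 A [-36.5 -20.8] B [ 7.  17.3] z 46.9
walls [293 220  22  33 654] ctr [-28.61 -10.72] size [11.  16.3] ang 88.67 A [-36.5 -20.8] B [-16.1  -5.8] z 46.7
ram [317 175  34   5  71] ctr [-58.34   4.2 ] size [ 2.1 15.5] ang 10.49 A [-59.9 -57.3] B [-3.3 11.7] z 48.6
ram [316 211  22   5  87] ctr [-42.29   1.01] size [9.9 0.5] ang 89.92 A [-42.5 -42. ] B [-3.8  5.7] z 56.3
-41 [-3.85  1.26  5.94] 59.9 160
-38 [-3.86  0.81  5.94] 60.0 142
-35 [-3.88  1.28  6.  ] 60.0 134
-32 [-3.89  0.81  5.51] 60.2 125
-29 [-3.92  0.81  5.54] 60.1 129
```

```bash
python3 -m inch '[{"delta_pos":[3,-0.3,0.3],"turn":0,"gripper":6},{"delta_pos":[3,0,0],"turn":0,"gripper":6},{"delta_pos":[2.5,0,0],"turn":0,"gripper":6},{"delta_pos":[1.2,0,0],"turn":0,"gripper":6},{"delta_pos":[0,0,0],"turn":0,"gripper":6},{"delta_pos":[0,0,0],"turn":0,"gripper":6}]'
```

```text
time_s: 8.2
eef_pos: [0.5058, 0.0039, 0.0271]
tcp_rot: [-0.542, -0.455, 0.542, -0.454]
ft_force: [-3.5, 1.1, 10.2]
gripper_width: 0.0102
```

```bash
python3 -m inch '[{"delta_pos":[-0.3,0,0],"turn":0,"gripper":14},{"delta_pos":[0,0,0],"turn":0,"gripper":20},{"delta_pos":[0,0,0],"turn":0,"gripper":28},{"delta_pos":[0,0,0],"turn":0,"gripper":28},{"delta_pos":[-10,0,0],"turn":0,"gripper":28},{"delta_pos":[-25,0,0],"turn":0,"gripper":28},{"delta_pos":[-45,0,0],"turn":0,"gripper":28},{"delta_pos":[-45,0,0],"turn":0,"gripper":28},{"delta_pos":[-45,0,0],"turn":0,"gripper":28},{"delta_pos":[-10,0,-10],"turn":0,"gripper":28}]' 8 && python3 -m inch '[{"delta_pos":[0,0,-40],"turn":0,"gripper":36},{"delta_pos":[0,0,-20],"turn":0,"gripper":36},{"delta_pos":[0,0,0],"turn":0,"gripper":36},{"delta_pos":[0,0,0],"turn":0,"gripper":36}]' && python3 v.py w5 && python3 - <<'E'
from h import *
f=np.load('w5.npz'); im,d,K,W,M,p=[f[k] for k in('im','d','K','W','M','p')]
c,u0=np.array([.5066,.0047]),np.radians(-100); ex=np.array([np.cos(u0),np.sin(u0)]); ey=np.array([-ex[1],ex[0]])
P=cloud(d,K,W); a=P[...,:2]-c; A=a@ex*1000; B=a@ey*1000; Z=P[...,2]*1000
v=np.arange(480)[:,None]+0*Z
def rep(n,m,mn=40):
    k,l,st,ce=cv2.connectedComponentsWithStats(m.astype(np.uint8))
    for i in range(1,k):
        if st[i,4]>mn:
            q=l==i; r=cv2.minAreaRect(np.c_[A[q],B[q]].astype(np.float32)); print(n,st[i],'ctr',np.round(r[0],2),'size',np.round(r[1],1),'ang',round(r[2],2),'A',np.percentile(A[q],[1,99]).round(1),'B',np.percentile(B[q],[2,98]).round(1),'z',np.median(Z[q]).round(1))
rep('bit/walls',(Z>43)&(Z<53)&(abs(B)<20)&(A>-47)&(A<46))
rep('wheel',(Z>95)&(Z<118)&(A<-55)&(A>-220)&(abs(B)<80)&(v<300),300)
rep('knob',(Z>137)&(Z<155)&(A<-55)&(A>-220)&(abs(B)<80)&(v<300))
E
```

```text
time_s: 9.2
eef_pos: [0.5091, 0.0124, 0.2121]
tcp_rot: [0.544, 0.453, -0.54, 0.455]
ft_force: [0.5, 0.2, -1.2]
gripper_width: 0.0277
time_s: 9.6
eef_pos: [0.5178, 0.0726, 0.2072]
tcp_rot: [-0.541, -0.454, 0.542, -0.455]
ft_force: [-0.8, -0.5, 0.3]
gripper_width: 0.0359
[0.51781761 0.07194514 0.20726622] [-0.86  0.3   0.8   1.88 -0.25  1.06 -0.14] 0.03591253351764352
ytool yaw -10.059576141697631 xtool [-3.e-04 -4.e-04 -1.e+00]
bit/walls [ 311  246   21   77 1047] ctr [-0.36 -5.39] size [84.5 20.9] ang 0.22 A [-41.9  38.6] B [-15.3   5.1] z 49.1
bit/walls [333 251  11  17 170] ctr [-28.8   12.24] size [16.4 10.5] ang 0.91 A [-36.8 -21. ] B [ 7.  17.5] z 46.4
bit/walls [333 303  10  16 148] ctr [29.1  12.28] size [16.8  9.8] ang 0.58 A [20.9 37.2] B [ 7.4 17.2] z 46.5
wheel [  236    37   184   205 15184] ctr [-137.71    1.31] size [148.7 148.4] ang 42.59 A [-214.3  -67. ] B [-68.  70.] z 100.4
knob [318  50  28  31 657] ctr [-193.48    3.42] size [16.5 18.1] ang 11.75 A [-201.1 -185.5] B [-5.  11.4] z 144.4
```

View pics/w5.png

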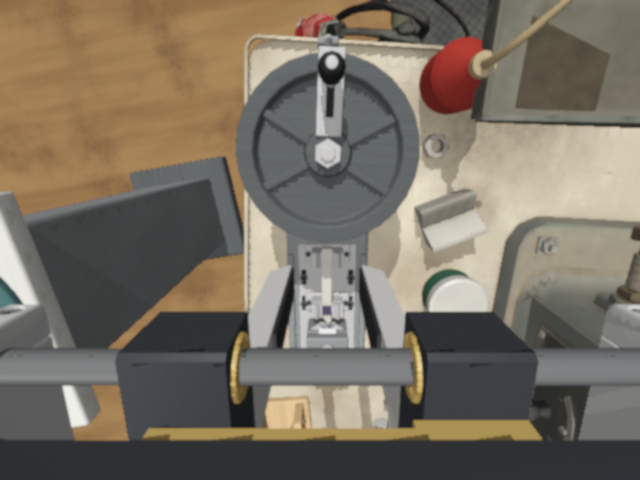

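The bit lies between the walls of both rests, with its centre about −0.4 mm lengthwise. The knob is at (331,67) and stands about −0.04 rad off home with a radius of 56 mm. Next I go above the knob with the jaws at yaw −40°, so they lie near the tangent in the hard quarter of the turn.

```bash
python3 -m inch '[{"delta_pos":[0,0.9,-35],"turn":0,"gripper":36},{"delta_pos":[0,1,-45],"turn":0,"gripper":36},{"delta_pos":[0,1,-45.3],"turn":0,"gripper":36},{"delta_pos":[0,0,0],"turn":0.131,"gripper":36},{"delta_pos":[0,0,0],"turn":0.131,"gripper":36},{"delta_pos":[0,0,0],"turn":0.131,"gripper":36},{"delta_pos":[0,0,0],"turn":0.131,"gripper":36},{"delta_pos":[30,0,0],"turn":0,"gripper":36},{"delta_pos":[0,0,0],"turn":0,"gripper":36},{"delta_pos":[0,0,0],"turn":0,"gripper":36}]' 8 && python3 v.py w6
```

```text
time_s: 10.65
eef_pos: [0.5427, 0.1946, 0.1776]
tcp_rot: [-0.641, -0.298, 0.641, -0.299]
ft_force: [1.0, -0.7, 1.2]
gripper_width: 0.0358
[0.54309619 0.19492591 0.1781734 ] [-1.03  0.47  0.84  1.79 -0.4   1.06 -0.75] 0.036183834513865906
ytool yaw -40.064300657892 xtool [ 4.e-04 -2.e-04 -1.e+00]
```

```bash
python3 -m inch '[{"delta_pos":[25,0,0],"turn":0,"gripper":36},{"delta_pos":[25,0,0],"turn":0,"gripper":36},{"delta_pos":[10,0,0],"turn":0,"gripper":36},{"delta_pos":[0,0,0],"turn":0,"gripper":36}]' 8 && python3 -m inch '[{"delta_pos":[0,0,0],"turn":0,"gripper":26},{"delta_pos":[0,0,0],"turn":0,"gripper":20},{"delta_pos":[0,0,0],"turn":0,"gripper":12},{"delta_pos":[0,0,0],"turn":0,"gripper":12},{"delta_pos":[0,0,0],"turn":0,"gripper":12},{"delta_pos":[0,0,0],"turn":0,"gripper":12}]'
```

```text
time_s: 11.1
eef_pos: [0.5426, 0.1953, 0.1172]
tcp_rot: [-0.641, -0.298, 0.641, -0.299]
ft_force: [-0.3, -0.4, 0.9]
gripper_width: 0.0361
time_s: 11.7
eef_pos: [0.5433, 0.1957, 0.1182]
tcp_rot: [0.641, 0.299, -0.64, 0.299]
ft_force: [-1.0, -1.2, 8.1]
gripper_width: 0.0176
```

```bash
cat > arc.py <<'E'
from h import *
import sys
# arc.py phi0 phi1 n [r]: tool-axis deltas (ty,tz) mm along circle, and where the TCP is now
s=robot.read_state(); C=np.array([530.8,140.1]); rel=s['eef_pos'][:2]*1000-C
ph=np.degrees(np.arctan2(rel[1],rel[0])); f=s['ft_force']
er=rel/np.linalg.norm(rel); et=np.array([-er[1],er[0]])
print('now phi %.1f r %.2f  z %.1f F rad %.1f tan %.1f z %.1f w %.1f'%(ph%360,np.linalg.norm(rel),s['eef_pos'][2]*1000,f[:2]@er,f[:2]@et,f[2],s['gripper_width']*1000))
M=R.from_quat(s['tcp_rot']).as_matrix()
a0,a1,n=float(sys.argv[1]),float(sys.argv[2]),int(sys.argv[3]); r=float(sys.argv[4]) if len(sys.argv)>4 else 55.9
a=np.radians(np.linspace(a0,a1,n+1)); q=np.c_[np.cos(a),np.sin(a),0*a]*r
print((np.diff(q,axis=0)@M)[:,1:].round(1).tolist())
E
python3 arc.py 77.5 97.5 5; python3 arc.py 97.5 147.5 10
```

```text
now phi 77.3 r 57.03  z 118.2 F rad -1.4 tan 0.7 z 8.1 w 17.6
[[-3.4, 1.9], [-3.3, 2.2], [-3.1, 2.4], [-2.9, 2.6], [-2.7, 2.8]]
now phi 77.3 r 57.03  z 118.2 F rad -1.4 tan 0.7 z 8.1 w 17.6
[[-3.1, 3.7], [-2.8, 4.0], [-2.4, 4.2], [-2.1, 4.4], [-1.7, 4.6], [-1.3, 4.7], [-0.8, 4.8], [-0.4, 4.9], [0.0, 4.9], [0.4, 4.9]]
```

```bash
python3 -m inch '[{"delta_pos":[0,-3.4,1.9],"turn":0,"gripper":12},{"delta_pos":[0,-3.3,2.2],"turn":0,"gripper":12},{"delta_pos":[0,-3.1,2.4],"turn":0,"gripper":12},{"delta_pos":[0,-2.9,2.6],"turn":0,"gripper":12},{"delta_pos":[0,-2.7,2.8],"turn":0,"gripper":12},{"delta_pos":[0,0,0],"turn":0,"gripper":12}]' && python3 arc.py 97.5 147.5 10
```

```text
time_s: 12.3
eef_pos: [0.5235, 0.1966, 0.1182]
tcp_rot: [0.641, 0.299, -0.64, 0.299]
ft_force: [-1.4, -1.4, 9.3]
gripper_width: 0.0179
now phi 97.3 r 56.92  z 118.2 F rad -1.2 tan 1.5 z 9.3 w 17.9
[[-3.1, 3.7], [-2.8, 4.0], [-2.4, 4.2], [-2.1, 4.4], [-1.7, 4.6], [-1.3, 4.7], [-0.8, 4.8], [-0.4, 4.9], [0.0, 4.9], [0.4, 4.9]]
```

```bash
python3 -m inch '[{"delta_pos":[-1,-3.1,3.7],"turn":0,"gripper":12},{"delta_pos":[0,-2.8,4.0],"turn":0,"gripper":12},{"delta_pos":[0,-2.4,4.2],"turn":0,"gripper":12},{"delta_pos":[0,-2.1,4.4],"turn":0,"gripper":12},{"delta_pos":[0,-1.7,4.6],"turn":0,"gripper":12},{"delta_pos":[0,-1.3,4.7],"turn":0,"gripper":12},{"delta_pos":[0,-0.8,4.8],"turn":0,"gripper":12},{"delta_pos":[0,-0.4,4.9],"turn":0,"gripper":12},{"delta_pos":[0,0,4.9],"turn":0,"gripper":12},{"delta_pos":[0,0.4,4.9],"turn":0,"gripper":12}]' && python3 arc.py 147.5 187.5 8
```

```text
time_s: 13.3
eef_pos: [0.4832, 0.1709, 0.1183]
tcp_rot: [0.641, 0.299, -0.641, 0.299]
ft_force: [4.3, 0.3, 0.1]
gripper_width: 0.0183
now phi 147.1 r 56.66  z 118.3 F rad -3.4 tan -2.6 z 0.1 w 18.3
[[0.8, 4.8], [1.3, 4.7], [1.7, 4.6], [2.1, 4.4], [2.4, 4.2], [2.8, 4.0], [3.1, 3.7], [3.5, 3.4]]
```

```bash
python3 -m inch '[{"delta_pos":[0,1.2,4.8],"turn":0,"gripper":12},{"delta_pos":[0,1.4,4.7],"turn":0,"gripper":12},{"delta_pos":[0,1.7,4.6],"turn":0,"gripper":12},{"delta_pos":[0,2.1,4.4],"turn":0,"gripper":12},{"delta_pos":[0,2.4,4.2],"turn":0,"gripper":12},{"delta_pos":[0,2.8,4.0],"turn":0,"gripper":12}]' && python3 arc.py 177.5 207.5 6
```

```text
time_s: 13.9
eef_pos: [0.4745, 0.1431, 0.1182]
tcp_rot: [-0.641, -0.299, 0.641, -0.298]
ft_force: [-1.8, 4.6, 7.6]
gripper_width: 0.0174
now phi 177.0 r 56.34  z 118.2 F rad 2.1 tan -4.5 z 7.6 w 17.4
[[3.1, 3.7], [3.4, 3.4], [3.7, 3.1], [4.0, 2.8], [4.2, 2.4], [4.4, 2.1]]
```

```bash
python3 -m inch '[{"delta_pos":[-0.6,3.1,3.7],"turn":0,"gripper":12},{"delta_pos":[0,3.4,3.4],"turn":0,"gripper":12},{"delta_pos":[0,3.7,3.1],"turn":0,"gripper":12},{"delta_pos":[0,4.0,2.8],"turn":0,"gripper":12},{"delta_pos":[0,0,0],"turn":0,"gripper":12}]' 10 && python3 arc.py 197.5 237.5 8
```

```text
time_s: 14.4
eef_pos: [0.477, 0.1233, 0.1185]
tcp_rot: [-0.641, -0.299, 0.642, -0.298]
ft_force: [-2.5, 3.4, -4.7]
gripper_width: 0.0178
now phi 197.3 r 56.34  z 118.5 F rad 1.4 tan -4.0 z -4.7 w 17.8
[[4.2, 2.4], [4.4, 2.1], [4.6, 1.7], [4.7, 1.3], [4.8, 0.8], [4.9, 0.4], [4.9, -0.0], [4.9, -0.4]]
```

```bash
python3 -m inch '[{"delta_pos":[0.3,4.2,2.4],"turn":0,"gripper":12},{"delta_pos":[0,4.4,2.1],"turn":0,"gripper":12},{"delta_pos":[0,4.6,1.7],"turn":0,"gripper":12},{"delta_pos":[0,4.7,1.3],"turn":0,"gripper":12},{"delta_pos":[0,0,0],"turn":0,"gripper":12}]' && python3 arc.py 217.5 247.5 6
```

```text
time_s: 14.9
eef_pos: [0.4859, 0.106, 0.1184]
tcp_rot: [-0.64, -0.299, 0.642, -0.298]
ft_force: [-6.1, 2.7, 3.4]
gripper_width: 0.0179
now phi 217.2 r 56.36  z 118.4 F rad 3.2 tan -5.8 z 3.4 w 17.9
[[4.8, 0.8], [4.9, 0.4], [4.9, -0.0], [4.9, -0.4], [4.8, -0.9], [4.7, -1.3]]
```

```bash
python3 -m inch '[{"delta_pos":[0,4.8,0.8],"turn":0,"gripper":12},{"delta_pos":[0,4.9,0.4],"turn":0,"gripper":12},{"delta_pos":[0,4.9,0],"turn":0,"gripper":12},{"delta_pos":[0,0,0],"turn":0,"gripper":12}]' && python3 arc.py 232.5 262.5 6
```

```text
time_s: 15.3
eef_pos: [0.4965, 0.0952, 0.1184]
tcp_rot: [-0.641, -0.298, 0.642, -0.298]
ft_force: [-3.8, 0.7, 1.7]
gripper_width: 0.0173
now phi 232.6 r 56.48  z 118.4 F rad 1.8 tan -3.4 z 1.7 w 17.3
[[4.9, -0.4], [4.8, -0.9], [4.7, -1.3], [4.6, -1.7], [4.4, -2.1], [4.2, -2.4]]
```

```bash
python3 -m inch '[{"delta_pos":[0,4.9,-0.4],"turn":0,"gripper":12},{"delta_pos":[0,4.8,-0.9],"turn":0,"gripper":12},{"delta_pos":[0,4.7,-1.3],"turn":0,"gripper":12},{"delta_pos":[0,4.6,-1.7],"turn":0,"gripper":12},{"delta_pos":[0,4.4,-2.1],"turn":0,"gripper":12},{"delta_pos":[0,4.2,-2.4],"turn":0,"gripper":12},{"delta_pos":[0,0,0],"turn":0,"gripper":12}]' && python3 arc.py 262.5 312.5 10 && python3 v.py w7
```

```text
time_s: 16.0
eef_pos: [0.5243, 0.0841, 0.1185]
tcp_rot: [-0.641, -0.298, 0.641, -0.299]
ft_force: [1.2, -6.2, -2.6]
gripper_width: 0.0174
now phi 263.4 r 56.40  z 118.5 F rad 6.0 tan 1.9 z -2.6 w 17.4
[[4.0, -2.8], [3.7, -3.1], [3.4, -3.5], [3.1, -3.7], [2.8, -4.0], [2.4, -4.2], [2.1, -4.4], [1.7, -4.6], [1.3, -4.7], [0.8, -4.8]]
[0.52420716 0.0841229  0.11852089] [-0.87  0.47  0.83  1.95 -0.44  0.91 -0.52] 0.01739494065673665
ytool yaw -40.09785053678817 xtool [ 9.0e-04 -1.6e-03 -1.0e+00]
```

View pics/w7.png

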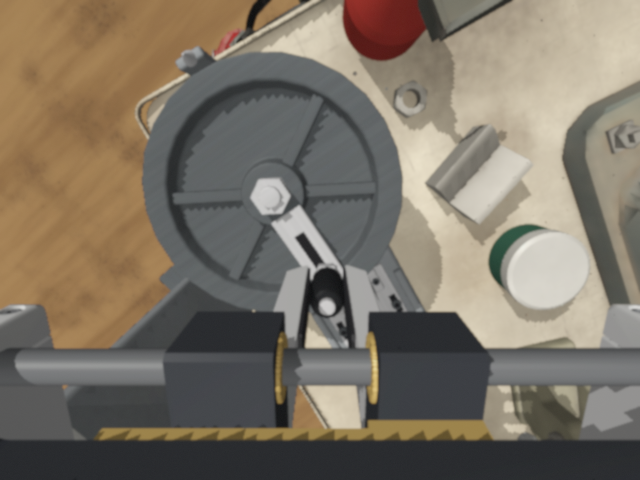

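Past the half turn. The knob is still between the pads at (326,290) and the loads were small (at most about 6 N). I carry on round with a slight outward correction.

```bash
python3 -m inch '[{"delta_pos":[0,4.3,-2.4],"turn":0,"gripper":12},{"delta_pos":[0,3.7,-3.1],"turn":0,"gripper":12},{"delta_pos":[0,3.4,-3.5],"turn":0,"gripper":12},{"delta_pos":[0,3.1,-3.7],"turn":0,"gripper":12},{"delta_pos":[0,2.8,-4.0],"turn":0,"gripper":12},{"delta_pos":[0,2.4,-4.2],"turn":0,"gripper":12}]' 8 && python3 arc.py 292.5 332.5 8
```

```text
time_s: 16.65
eef_pos: [0.5526, 0.0879, 0.1185]
tcp_rot: [-0.641, -0.298, 0.641, -0.299]
ft_force: [-0.6, -5.7, -2.0]
gripper_width: 0.018
now phi 292.7 r 56.60  z 118.5 F rad 5.0 tan -2.8 z -2.0 w 18.0
[[2.1, -4.4], [1.7, -4.6], [1.3, -4.7], [0.8, -4.8], [0.4, -4.9], [-0.0, -4.9], [-0.4, -4.9], [-0.9, -4.8]]
```

```bash
python3 -m inch '[{"delta_pos":[0,2.6,-4.2],"turn":0,"gripper":12},{"delta_pos":[0,1.7,-4.6],"turn":0,"gripper":12},{"delta_pos":[0,1.3,-4.7],"turn":0,"gripper":12},{"delta_pos":[0,0.8,-4.8],"turn":0,"gripper":12},{"delta_pos":[0,0.4,-4.9],"turn":0,"gripper":12},{"delta_pos":[0,0,-4.9],"turn":0,"gripper":12},{"delta_pos":[0,-0.4,-4.9],"turn":0,"gripper":12},{"delta_pos":[0,-0.9,-4.8],"turn":0,"gripper":12}]' && python3 arc.py 332.5 382.5 10
```

```text
time_s: 17.45
eef_pos: [0.5815, 0.114, 0.1186]
tcp_rot: [0.641, 0.298, -0.641, 0.299]
ft_force: [2.5, -4.5, -4.5]
gripper_width: 0.0179
now phi 332.7 r 57.00  z 118.6 F rad 4.3 tan -2.9 z -4.5 w 17.9
[[-1.3, -4.7], [-1.7, -4.6], [-2.1, -4.4], [-2.4, -4.2], [-2.8, -4.0], [-3.1, -3.7], [-3.5, -3.4], [-3.7, -3.1], [-4.0, -2.8], [-4.2, -2.4]]
```

```bash
python3 -m inch '[{"delta_pos":[0.3,-1.1,-4.8],"turn":0,"gripper":12},{"delta_pos":[0,-1.7,-4.6],"turn":0,"gripper":12},{"delta_pos":[0,-2.1,-4.4],"turn":0,"gripper":12},{"delta_pos":[0,-2.4,-4.2],"turn":0,"gripper":12},{"delta_pos":[0,-2.8,-4.0],"turn":0,"gripper":12},{"delta_pos":[0,-3.1,-3.7],"turn":0,"gripper":12},{"delta_pos":[0,-3.5,-3.4],"turn":0,"gripper":12},{"delta_pos":[0,-3.7,-3.1],"turn":0,"gripper":12},{"delta_pos":[0,-4.0,-2.8],"turn":0,"gripper":12},{"delta_pos":[0,-4.2,-2.4],"turn":0,"gripper":12}]' && python3 arc.py 382.5 432.5 10
```

```text
time_s: 18.45
eef_pos: [0.5836, 0.162, 0.1185]
tcp_rot: [0.641, 0.299, -0.64, 0.299]
ft_force: [4.4, -1.6, -0.9]
gripper_width: 0.0179
now phi 22.6 r 57.14  z 118.5 F rad 3.5 tan -3.2 z -0.9 w 17.9
[[-4.4, -2.1], [-4.6, -1.7], [-4.7, -1.3], [-4.8, -0.8], [-4.9, -0.4], [-4.9, 0.0], [-4.9, 0.4], [-4.8, 0.8], [-4.7, 1.3], [-4.6, 1.7]]
```

```bash
python3 -m inch '[{"delta_pos":[0,-4.4,-2.1],"turn":0,"gripper":12},{"delta_pos":[0,-4.6,-1.7],"turn":0,"gripper":12},{"delta_pos":[0,-4.7,-1.3],"turn":0,"gripper":12},{"delta_pos":[0,-4.8,-0.8],"turn":0,"gripper":12},{"delta_pos":[0,-4.9,-0.4],"turn":0,"gripper":12},{"delta_pos":[0,-4.9,0],"turn":0,"gripper":12},{"delta_pos":[0,-4.9,0.4],"turn":0,"gripper":12},{"delta_pos":[0,-4.8,0.8],"turn":0,"gripper":12},{"delta_pos":[0,-4.7,1.3],"turn":0,"gripper":12},{"delta_pos":[0,-4.6,1.7],"turn":0,"gripper":12}]' && python3 arc.py 432.5 439.5 2
```

```text
time_s: 19.45
eef_pos: [0.5478, 0.1942, 0.1185]
tcp_rot: [0.641, 0.299, -0.641, 0.299]
ft_force: [3.8, 3.3, 3.0]
gripper_width: 0.0177
now phi 72.5 r 56.75  z 118.5 F rad 4.3 tan -2.6 z 3.0 w 17.7
[[-3.1, 1.4], [-3.0, 1.6]]
```

```bash
python3 -m inch '[{"delta_pos":[0,-3.1,1.4],"turn":0,"gripper":12},{"delta_pos":[0,-3.0,1.6],"turn":0,"gripper":12},{"delta_pos":[0,0,0],"turn":0,"gripper":12},{"delta_pos":[0,0,0],"turn":0,"gripper":12}]' && python3 arc.py 432.5 439.5 2 && python3 -m inch '[{"delta_pos":[0,0,0],"turn":0,"gripper":22},{"delta_pos":[0,0,0],"turn":0,"gripper":30},{"delta_pos":[0,0,0],"turn":0,"gripper":36},{"delta_pos":[0,0,0],"turn":0,"gripper":36},{"delta_pos":[-10,0,0],"turn":0,"gripper":36},{"delta_pos":[-30,0,0],"turn":0,"gripper":36},{"delta_pos":[-40,0,0],"turn":0,"gripper":36},{"delta_pos":[-30,0,0],"turn":0,"gripper":36}]' && python3 -m inch '[{"delta_pos":[0,30,30],"turn":0,"gripper":36},{"delta_pos":[0,30,30],"turn":0,"gripper":36},{"delta_pos":[0,22,30],"turn":0,"gripper":36},{"delta_pos":[0,0,0],"turn":-0.13,"gripper":36},{"delta_pos":[0,0,0],"turn":-0.131,"gripper":36},{"delta_pos":[0,0,0],"turn":-0.131,"gripper":36},{"delta_pos":[0,0,0],"turn":-0.131,"gripper":36},{"delta_pos":[0,0,0],"turn":0,"gripper":36},{"delta_pos":[0,0,0],"turn":0,"gripper":36}]' && python3 v.py w8 && cat > chk.py <<'E'
from h import *
import sys
f=np.load(sys.argv[1]+'.npz'); im,d,K,W,M,p=[f[k] for k in('im','d','K','W','M','p')]
c,u0=np.array([.5066,.0047]),np.radians(-100); ex=np.array([np.cos(u0),np.sin(u0)]); ey=np.array([-ex[1],ex[0]])
P=cloud(d,K,W); a=P[...,:2]-c; A=a@ex*1000; B=a@ey*1000; Z=P[...,2]*1000
v=np.arange(480)[:,None]+0*Z
def rep(n,m,mn=30):
    k,l,st,ce=cv2.connectedComponentsWithStats(m.astype(np.uint8))
    for i in range(1,k):
        if st[i,4]>mn:
            q=l==i; r=cv2.minAreaRect(np.c_[A[q],B[q]].astype(np.float32)); print(n,st[i],'ctr',np.round(r[0],2),'size',np.round(r[1],1),'ang',round(r[2],2),'A',np.percentile(A[q],[1,99]).round(1),'B',np.percentile(B[q],[2,98]).round(1),'z',np.median(Z[q]).round(1))
rep('bit/walls',(Z>43)&(Z<53)&(abs(B)<20)&(A>-47)&(A<50))
rep('bit',(Z>47.5)&(Z<53)&(abs(B)<6.5)&(A>-47)&(A<50))
rep('ram',(Z>30)&(Z<75)&(abs(B)<12)&(A<-47)&(A>-75))
rep('wheel',(Z>95)&(Z<118)&(A<-55)&(A>-220)&(abs(B)<80)&(v<300),300)
rep('knob',(Z>137)&(Z<155)&(A<-55)&(A>-220)&(abs(B)<80)&(v<300))
E
python3 chk.py w8
```

```text
time_s: 19.85
eef_pos: [0.5408, 0.1959, 0.1184]
tcp_rot: [-0.641, -0.299, 0.641, -0.298]
ft_force: [0.5, 5.4, 6.8]
gripper_width: 0.0178
now phi 79.8 r 56.68  z 118.4 F rad 5.4 tan 0.5 z 6.8 w 17.8
[[-3.1, 1.4], [-3.0, 1.6]]
time_s: 20.65
eef_pos: [0.5417, 0.1945, 0.2309]
tcp_rot: [0.641, 0.298, -0.641, 0.299]
ft_force: [0.9, 0.7, 0.1]
gripper_width: 0.0363
time_s: 21.55
eef_pos: [0.5464, 0.073, 0.2287]
tcp_rot: [0.543, 0.453, -0.543, 0.453]
ft_force: [0.2, -0.1, -0.8]
gripper_width: 0.0361
[0.54632322 0.07309393 0.22854339] [-0.83  0.34  0.8   1.79 -0.27  1.12 -0.12] 0.03609597402034913
ytool yaw -10.304516339919202 xtool [ 2.e-04  0.e+00 -1.e+00]
bit/walls [287 251  10  15 141] ctr [-29.02 -10.55] size [10.2 15.6] ang 88.22 A [-36.7 -21.5] B [-15.6  -5.4] z 46.8
bit/walls [308 251  10  15 142] ctr [-29.05  12.67] size [10.1 16.5] ang 89.35 A [-37.  -21.2] B [ 7.7 17.7] z 46.6
bit/walls [290 266  29  60 702] ctr [15.15  1.75] size [32.6 69.2] ang 89.89 A [-19.   49.6] B [-11.4  11.1] z 49.2
bit/walls [309 299   9  15 130] ctr [28.92 12.4 ] size [ 9.3 16.4] ang 89.43 A [21.  36.9] B [ 7.8 17.1] z 46.7
bit [297 267  11  59 521] ctr [15.14 -0.11] size [11.5 69.2] ang 89.87 A [-18.7  49.4] B [-4.5  5.4] z 49.5
wheel [  210    62   171   180 12832] ctr [-137.82    1.03] size [148.4 148.8] ang 46.6 A [-210.4  -67. ] B [-67.9  70.3] z 100.4
knob [275  67  26  27 525] ctr [-193.63    1.01] size [16.7 17.9] ang 19.09 A [-201.7 -185.7] B [-7.1  8.9] z 144.4
```

View pics/w8.png

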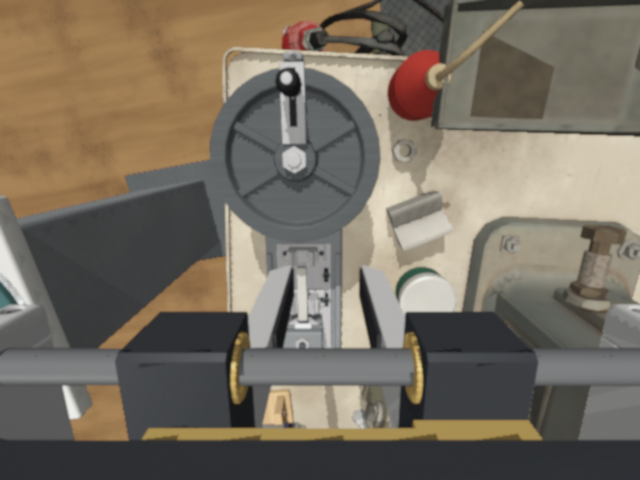

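The bit's rear end is at −19 mm, so its centre is about 23.5 mm past the rests and its nose about 15 mm inside the cartridge. It sits in line and at the right height. The knob at (289,82) stands on the ram line behind the axle, and the gripper is clear.

```bash
python3 -c "
from plant import robot
print(robot.hand_in()); s=robot.read_state(); print(s['time_s'],s['ft_force'].round(1))"
```

```text
the job is handed in; nothing more can be done
None
the job is handed in; nothing more can be done
```

I laid the shortest bit (10x10x85 mm) in both rests and let go. I then took the flywheel by its knob at 8–10 N of squeeze, turned it one full revolution counter-clockwise, let go, moved clear and handed in. The run used about 22 s of the 72 s, and the hand-in gave no verdict.

Last checks, from the wrist camera and the force readings:

| Check | Measured | Required |
|---|---|---|
| Bit centre past the rests | about 23.5 mm, nose about 15 mm inside the mouth | over 13.5 mm |
| Bit sideways | about 0.5 mm or less off the slot line | within 2.5 mm |
| Bit top height | about 49.5 mm (50 is ideal) | –2 to +3 mm in height |
| Knob against the home line | within about 0.02 rad of home | within 0.12 rad |
| Level force at the wrist while turning, read at the end of each move | about 6.7 N at most | about 25 N in all |

- **Vertical force:** up to about 9 N showed at times while the knob was gripped, and I eased it by lifting the tool slightly.
- **Position mismatch:** wrist-camera positions shifted by about 0.8 mm sideways between hand orientations. I placed the bit by relative measurements in one view.
- **Not checked:** I did not re-measure the bystander objects at the end, but nothing was commanded near them.

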